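# Dry-fit a driftwood candle stand and try the candle on it

### The arm

A 6-joint arm with a two-finger parallel gripper is mounted at the origin on the work surface; the furniture and walls round the work are solid. World frame = base frame: x ahead of the robot, y to its left, z up, the work surface at z = 0. Lengths are in m, angles in degrees, forces in N, time in s.
With the tool pointing down it reaches from about 0.275 to 0.725 m from the base axis. Payload 5.6 kg.
Tool frame: the origin (TCP) lies at the very end of the fingers, on their centre line; the grasp point (between the pads) lies 19 mm behind it; z points along the fingers, y is the line along which they close (so a half turn about z gives the same grasp; the last joint's range is limited). The gripper opens to 85 mm and grips with 20 to 120 N. Pads are 22 mm wide; open, the fingers measure 114 mm over their backs; the gripper's body (76 mm by 85 mm) begins 54 mm behind the grasp point. The pads swing forward as they close: fully open they stand 13 mm farther back than shut.
Start: joints at [-55.428, 14.616, 6.199, 0, -81.583, -16.306], TCP at [0.172, -0.522, 0.231] pointing down, gripper open.
Joint ranges: [-168.99, 168.99], [-69.2, 112.95], [-62.41, 85.93], [-164.36, 98.24], [-168.68, -3.75], [-174.98, 174.98]. Speed limits (degrees/s): [147.25, 147.25, 180, 180, 180, 180].

### API

Orientations are given as [roll, pitch, yaw] about the fixed x, y, z axes, in that order (R = Rz(yaw) Ry(pitch) Rx(roll)).
In Python, from cell import robot gives the robot as it stands.
- The arm moves only by the tool carry_out, never from a script. Its argument "deltas" is a list that holds one entry, the list of rows, each a list of 7 numbers: the shift along the world's x, y, z in cm, then the turn, a rotation vector about the world's x, y, z in degrees, then the closure in counts, from 0 (fully open) to 255 (shut). A call has 1 to 5 rows; each row is the pose to reach, as a shift and turn from the pose commanded when the call began; what a row does not reach only later rows make up. A row lasts 1/8 s, in which the tool goes at most 62.5 mm and 10.7 degrees, less where a joint would pass 70% of its speed; a pose out of reach is approached as far as the arm can. A call with a gripper value outside its range is refused whole. The fingers move at their own pace and stop on an object; "grip_force" is the grip in N (left out, the last holds). Time passes only in rows, so rows that repeat a pose let the fingers close. It gives the time, the measured TCP pose, the force, the opening and the grip force at its end, in the units of the state.
- robot.get_obs(): the state, without advancing time (a new reading comes with each control period).
- robot.grab_frame(name): name is "side" or "top" or "wrist"; returns the picture (384x512x3 uint8, blue, green, red); there is no depth.
- robot.get_calibration(name): a dict with "K" (3x3 intrinsics, pixels), "origin" and "rotation" of the camera in the world; the wrist camera has in their place "tool_from_camera" (4x4, takes a point from camera to tool coordinates, whose origin is the TCP and whose axes are the flange's). Camera axes: x right, y up, looking along -z (the intrinsics and any distortion apply to the point x, -y, -z); pixel columns grow to the right and rows downward; lengths in m; the calibration is good to about 2 mm. A picture is of the moment at which its call begins: read the wrist's pose just before it. get_calibration takes no time and is no camera call.
- robot.job_done(): hands the job in; it is judged then, once.
The state is a dict: "time_s": time; "q": joint angles; "joint_vel": joint speeds; "effort": joint torques, N m; "ee_pos": TCP position; "eef_rot": TCP orientation; "force": force on the tool from outside, world axes, zero at the start; "ft_torque": the same for the moment, N m; "grip_width": opening from 0.0 (shut) to 1.0 (fully open); "gripper_force": force on a finger pad.
Only numpy, scipy, OpenCV 4.12 (cv2) and the standard library are available. Lean on these libraries where they do the work, as an engineer would, in place of code of your own. Each camera call takes 0.05 s, during which the arm holds its last target. There are 200 camera calls.

### The job

Dry-fit the driftwood candle stand before it is glued: lay the wedge on the middle of the root foot, turned so that its top comes out level, then set the bridge lengthwise on the middle of the wedge, astride the knot and with both feet bearing so that it does not rock, and last stand the open candle on the bridge, upright over the middle of the root foot. Let go of each piece and see that it rests before adding the next, set everything down gently, keep the candle upright all the time, and leave the other things on the bench where they are.

Things in the scene. Friction and masses are not known exactly. Their poses are not given: they have to be found in the camera images.
- root_foot: Foot of the stand: a dark squat piece of root, fixed to the bench. Origin at the centre of its underside, z up. 140 mm long along its x axis, 93 mm wide. Its pale sawn top is a flat 9 degree slope falling towards its own +x end: 38 mm above the bench in the middle, 49 mm at the -x end, 27 mm at the +x end.
- foot_top (a point): Centre of the foot's sawn top, 38 mm above the bench; its z axis is square to the slope, its x axis runs down the slope.
- wedge_mid (a point): Wedge: loose mid-brown driftwood block, 130 mm long along its x axis, 56 mm wide with upright parallel sides in the middle 60 mm, narrowing to 45 mm at the ends. Point: its centre, 16 mm above its flat underside, on which it lies at the start. Thickness 22 mm at the -x end, 32 mm in the middle, 42 mm at the +x end (9 degree taper). About 0.2 kg.
- wedge_top (a point): Centre of the wedge's top face, 32 mm above the underside; its z axis is square to that face, so vertical when the face is level.
- wedge_knot (a point): Top of the dark round knot on the wedge's top face, 18 mm from the middle towards the thick +x end: 24 mm across (37 mm at its low flared root), standing 9 mm above the face. Axes as wedge_top.
- bridge_mid (a point): Bridge: loose pale driftwood block, 138 mm long along its x axis (-67 to +71 mm), 56 mm wide with upright parallel sides in the middle 60 mm, 45 mm at the ends, 44 mm tall, flat level top. Point: its middle, 22 mm above its feet, on which it stands at the start. Long foot from x = -65 to -10 mm, short foot from x = 42 to 69 mm, both flat and equally high. About 0.2 kg.
- bridge_arch (a point): Middle of the arch under the bridge, at foot level, 16 mm from the bridge's middle towards its +x end: the gap between the feet, 52 mm long, 17 mm high, open to both sides. Axes as bridge_mid.
- candle_mid (a point): Candle: loose open round amber glass jar of pale wax, no lid, 69 mm across, 88 mm tall. Point: its centre, 44 mm above its underside. Starts upright. About 0.3 kg.
- bottle_1_mid (a point): Bystander: amber dropper bottle with black cap, 33 mm across, 104 mm tall; this point is its centre, half-way up.
- bottle_2_mid (a point): Bystander: amber dropper bottle with black cap, 33 mm across, 104 mm tall; this point is its centre, half-way up.
- bottle_3_mid (a point): Bystander: amber dropper bottle with black cap, 33 mm across, 104 mm tall; this point is its centre, half-way up.
- small_jar_mid (a point): Bystander: small wide amber jar, 66 mm across, 70 mm tall; this point is its centre, half-way up.
- lidded_candle_mid (a point): Bystander: finished candle jar with a gold tin lid, 72 mm across, 90 mm tall; this point is its centre, half-way up.
There are look-alikes about, which are no part of the job. Leave any green look-alike of the part that bears wedge_mid alone.

How it is judged (in metres and radians):
On the way, in this order (a step that is already met when the one before it is completed fails the run):
1. the wedge rests on the root foot by itself, centred on it, with its top level (contact force between wedge_block and root_foot above 0.3 N and angle between wedge_top's own z axis and vertical below 0.07 rad and horizontal distance between wedge_mid and foot_top below 0.03 m and linear speed of wedge_block below 0.02 m/s and contact force between wedge_block and the fingers below 0.05 N), for 0.2 s.
2. the bridge rests by itself, level and lengthwise on the wedge, astride the knot (contact force between wedge_block and root_foot above 0.3 N and angle between wedge_top's own z axis and vertical below 0.07 rad and horizontal distance between wedge_mid and foot_top below 0.03 m and contact force between bridge_block and wedge_block above 0.3 N and angle between bridge_mid's own z axis and vertical below 0.06 rad and horizontal distance between bridge_mid and wedge_mid below 0.03 m and angle between the x axis of bridge_mid and the x axis of wedge_top, either way round below 0.26 rad and height (world z) of bridge_mid above 0.082 m and linear speed of bridge_block below 0.02 m/s and contact force between bridge_block and the fingers below 0.05 N), for 0.2 s.
At the end, for the whole second after the job is handed in: Wedge on the foot within 30 mm of its middle, top level within 4 deg; bridge on the wedge only, within 30 mm of its middle, lengthwise within 15 deg, level within 3.4 deg; candle on the bridge, upright within 4 deg, within 30 mm of the middle of the foot's top; all at rest and let go (contact force between wedge_block and root_foot above 0.3 N and angle between each of wedge_top, candle_mid's own z axis and vertical below 0.07 rad and horizontal distance between each of wedge_mid, candle_mid and foot_top below 0.03 m and contact force between bridge_block and wedge_block above 0.3 N and angle between bridge_mid's own z axis and vertical below 0.06 rad and horizontal distance between bridge_mid and wedge_mid below 0.03 m and angle between the x axis of bridge_mid and the x axis of wedge_top, either way round below 0.26 rad and height (world z) of bridge_mid above 0.082 m and contact force between candle and bridge_block above 0.5 N and linear speed of each of wedge_block, bridge_block, candle below 0.02 m/s and contact force between candle and the fingers below 0.05 N and contact force between bridge_block and root_foot below 0.05 N); the robot touches nothing.
It fails at once if a bystander moved more than 30 mm or knocked over (distance of any of bottle_1_mid, bottle_2_mid, bottle_3_mid, small_jar_mid, lidded_candle_mid from where it was at the start of the episode above 0.03 m).
It fails at once if the candle tipped by more than 25 degrees (angle between candle_mid's own z axis and vertical above 0.44 rad).
It fails at once if a piece let fall (moving faster than 0.45 m/s, as after a 10 mm drop, while out of the fingers) ((linear speed of wedge_block above 0.45 m/s and contact force between wedge_block and the fingers below 0.05 N) or (linear speed of bridge_block above 0.45 m/s and contact force between bridge_block and the fingers below 0.05 N) or (linear speed of candle above 0.45 m/s and contact force between candle and the fingers below 0.05 N)).
It also fails if it takes over 72 s, if anything falls off the work surface, if the arm or the gripper's body presses on something with over 40 N, if the wrist force passes 120 N, or if a joint passes its speed limit or range.

## Working session

There is one attempt and no reset: what is moved stays moved. The work goes in short steps, Python scripts to look and compute and a tool call to move; the robot and the scene stay as the last step left them, time stands still between calls to the robot, and variables do not carry over. Pictures are saved under pics/ and viewed, at most 10 in all, crops included, and the job is handed in when it is done.

Besides the shell and the picture viewer there is one more tool, called after "Request:" as name(argument=value, ...) on one line, values as JSON. carry_out: Moves the arm, as the interface text tells. Its arguments: {"type":"object","properties":{"deltas":{"type":"array","items":{"type":"array","items":{"type":"array","items":{"type":"number"}}}},"grip_force":{"type":"number"}},"required":["deltas"]}

```bash
mkdir -p pics; ls
python3 - <<'E'
from cell import robot
import cv2,numpy as np
for n in("top","side"):
    cv2.imwrite(f"pics/{n}0.png",robot.grab_frame(n)); c=robot.get_calibration(n); print(n,{k:np.round(v,4).tolist() if not isinstance(v,str) else v for k,v in c.items()})
c=robot.get_calibration("wrist");print({k:np.round(v,4).tolist() for k,v in c.items()})
print(robot.get_obs())
E
```

```text
pics
top {'K': [[370.8191, 0.0, 258.3554], [0.0, 370.8191, 196.7514], [0.0, 0.0, 1.0]], 'origin': [0.3297, -0.1474, 0.9804], 'rotation': [7.0992, -0.2868, -90.9513]}
side {'K': [[407.891, 0.0, 256.8918], [0.0, 407.891, 192.0772], [0.0, 0.0, 1.0]], 'origin': [-0.0487, 0.5415, 0.7779], 'rotation': [50.3842, -0.6038, -143.6699]}
{'K': [[323.1855, 0.0, 252.2303], [0.0, 323.1855, 185.69], [0.0, 0.0, 1.0]], 'tool_from_camera': [[-0.0009, 0.9545, 0.2982, 0.0762], [1.0, 0.0007, 0.0007, -0.0003], [0.0005, 0.2982, -0.9545, -0.1429], [0.0, 0.0, 0.0, 1.0]]}
{'time_s': 0.1, 'q': array([-5.54265226e+01,  1.46496412e+01,  6.13909341e+00, -2.35015007e-02,
       -8.15818654e+01, -1.63081422e+01]), 'joint_vel': array([ 0.02007613, -0.11944575,  0.23179936,  0.15146841,  0.00227273,
        0.00786114]), 'effort': array([-2.97743340e-03, -3.87602663e+01,  2.38474846e+01,  5.37791312e+00,
       -3.74571100e-03, -2.91429600e-06]), 'ee_pos': array([ 0.17231465, -0.5218613 ,  0.23049514]), 'eef_rot': array([ 1.79904778e+02, -3.64254099e-03, -1.61738121e+02]), 'force': array([-0.41331079,  0.23801693,  0.32094583]), 'ft_torque': array([-0.05006333,  0.00557901, -0.01295846]), 'gripper_force': 0.0, 'grip_width': 0.9979005419857058}
```

View pics/top0.png

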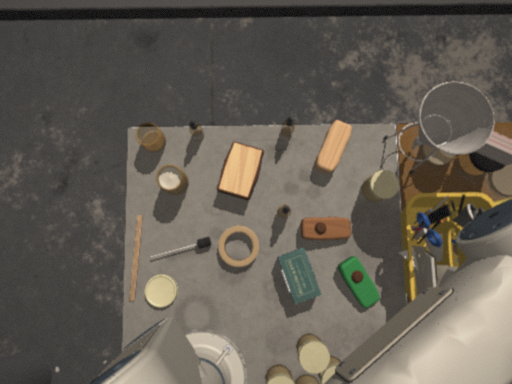

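View pics/side0.png

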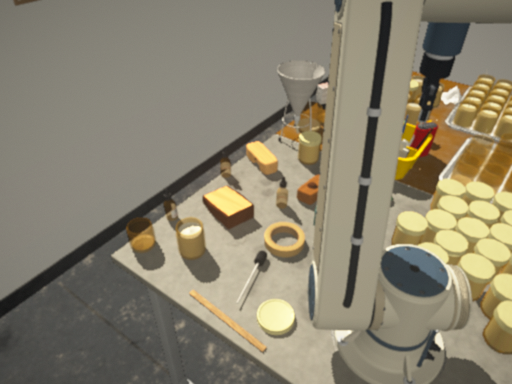

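The top view shows:
- root foot (241,170)
- wedge, brown with a dark knot (326,229)
- bridge, pale (334,147)
- open candle with white wax (171,180); the other jars are the empty one at (151,137) and the lidded one at (381,185)
- bottles near (195,130), (289,125) and (285,210)
- green look-alike of the wedge (359,281)

The brown block at (326,229) fits the wedge, since the green one is excluded. I'll confirm in an enlarged crop.

```bash
cat > h.py <<'E'
import numpy as np,cv2
from scipy.spatial.transform import Rotation as R
from cell import robot
def cam(n,obs=None):
    c=robot.get_calibration(n)
    if n!="wrist": return np.array(c["K"]),np.array(c["origin"]),R.from_euler("xyz",c["rotation"],degrees=True).as_matrix()
    T=np.array(c["tool_from_camera"]);o=obs or robot.get_obs()
    Rt=R.from_euler("xyz",o["eef_rot"],degrees=True).as_matrix()
    return np.array(c["K"]),o["ee_pos"]+Rt@T[:3,3],Rt@T[:3,:3]
def pix2w(C,uv,z):
    K,o,M=C;uv=np.atleast_2d(uv).astype(float)
    d=np.c_[(uv[:,0]-K[0,2])/K[0,0],-(uv[:,1]-K[1,2])/K[1,1],-np.ones(len(uv))]@M.T
    return o+d*((z-o[2])/d[:,2])[:,None]
def w2pix(C,P):
    K,o,M=C;p=(np.atleast_2d(P)-o)@M;return np.c_[K[0,2]-K[0,0]*p[:,0]/p[:,2],K[1,2]+K[1,1]*p[:,1]/p[:,2]]
E
python3 - <<'E'
from h import *
t=cv2.imread("pics/top0.png");s=cv2.imread("pics/side0.png")
a=cv2.resize(t[110:310,130:395],(800,604),interpolation=cv2.INTER_CUBIC)[:340]
b=cv2.resize(s[130:270,110:330],None,fx=2.3,fy=2.3,interpolation=cv2.INTER_CUBIC)
a=cv2.resize(t[115:260,210:400],None,fx=2.1*2,fy=4.2,interpolation=cv2.INTER_CUBIC)[:,:800]
cv2.imwrite("pics/crop1.png",a[:600]); 
b=cv2.resize(s[130:265,115:295],(800,600),interpolation=cv2.INTER_CUBIC);cv2.imwrite("pics/crop2.png",b)
C=cam("top")
for n,uv,z in[("foot",(241,170),.038),("wedge",(326,229),.035),("knot",(320,228),.045),("bridge",(334,147),.044),("candle",(171,180),.088)]: print(n,pix2w(C,uv,z).round(3))
E
```

```text
foot [[ 0.517 -0.11   0.038]]
wedge [[ 0.362 -0.325  0.035]]
knot [[ 0.364 -0.308  0.045]]
bridge [[ 0.573 -0.352  0.044]]
candle [[0.485 0.058 0.088]]
```

View pics/crop1.png

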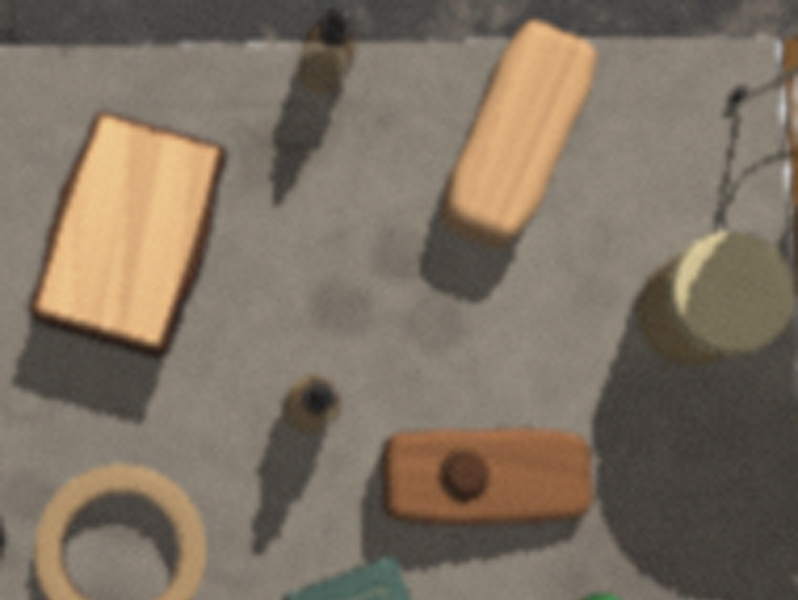

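View pics/crop2.png

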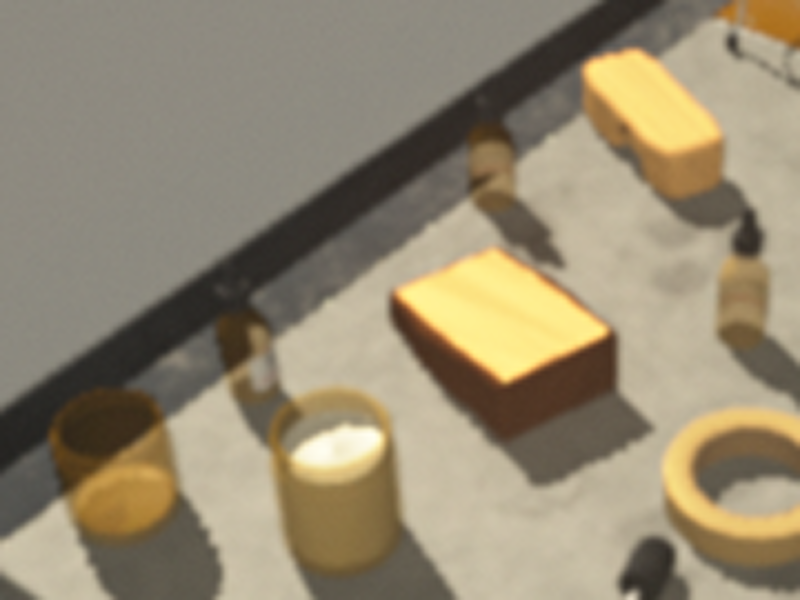

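Run:
```python
from h import *
C=cam("top")
f=lambda p:(210+p[0]/4.2,115+p[1]/4.2)
# foot: -x end corners (z .049), +x end (.027)
lo=np.r_[pix2w(C,f((100,113)),.027),pix2w(C,f((222,150)),.027)];hi=np.r_[pix2w(C,f((163,352)),.049),pix2w(C,f((35,312)),.049)]
a,b=lo.mean(0),hi.mean(0);d=a-b;print("foot",((a+b)/2).round(4),"yaw",np.degrees(np.arctan2(d[1],d[0])),"len",np.linalg.norm(d[:2]),"w",np.linalg.norm(lo[0]-lo[1]))
k=pix2w(C,f((465,475)),.044)[0];e1=pix2w(C,f((386,478)),0.0)[0];e2=pix2w(C,f((593,474)),.022)[0];d=e1-e2
print("wedge",((e1+e2)/2).round(4),"yaw",np.degrees(np.arctan2(d[1],d[0])),np.linalg.norm(d[:2]),"knot",k.round(4))
for n,p in[("top",(335,22)),("mid",(317,398))]: print("bottle",n,pix2w(C,f(p),.104).round(3))
p1=pix2w(C,f((560,33)),.044)[0];p2=pix2w(C,f((484,225)),.044)[0];d=p1-p2
print("bridge",((p1+p2)/2).round(4),"axis far",np.degrees(np.arctan2(d[1],d[0])),np.linalg.norm(d))
# candle rim segment check in both cams
S=cam("side"); print(w2pix(S,[[.485,.058,.044],[.485,.058,.088]]))
# arch: project along bridge left side
for x in(-69,-42,-16,0,10,16,42,65):
  u=d/np.linalg.norm(d);n=np.array([-u[1],u[0],0]);c=(p1+p2)/2
  q=w2pix(S,[c+u*x/1000+n*.026-[0,0,.044]])[0];print(x,((q-[115,130])*[800/180,600/135]).round())
```

```text
foot [ 0.5181 -0.1106  0.038 ] yaw -16.644413609523045 len 0.13483855857949026 w 0.08019703259418975
wedge [ 0.3645 -0.33    0.011 ] yaw 89.80491363516293 0.12463189426098426 knot [ 0.3641 -0.3098  0.044 ]
bottle top [[ 0.626 -0.233  0.104]]
bottle mid [[ 0.407 -0.217  0.104]]
bridge [ 0.5769 -0.3532  0.044 ] axis far -23.32259786185268 0.13144887815215692
[[195.83580314 238.15984   ]
 [194.2849676  225.40535366]]
-69 [673. 205.]
-42 [654. 185.]
-16 [635. 167.]
0 [624. 155.]
10 [618. 148.]
16 [613. 144.]
42 [596. 127.]
65 [581. 111.]
```

Request:
carry_out(deltas=[[[5,5,2,0,0,10,0],[10,9,2,0,0,20,0],[14,12,2,0,0,30,0],[14,12,2,0,0,40,0],[14,12,2,0,0,50,0]]], grip_force=40)

```text
time_s: 0.72
ee_pos: [0.3131, -0.4013, 0.2509]
eef_rot: [179.9, 0.0, -111.3]
force: [-0.4, 0.3, 0.1]
grip_width: 1.0
gripper_force: 0.0
```

Request:
carry_out(deltas=[[[2.5,4,-2,0,0,10,0],[5,7,-5,0,0,20,0],[5,7,-7,0,0,21.4,0],[5,7,-7,0,0,21.4,0]]])

```text
time_s: 1.23
ee_pos: [0.3615, -0.3313, 0.1797]
eef_rot: [179.8, 0.1, -90.3]
force: [-0.9, 0.7, 0.1]
grip_width: 0.998
gripper_force: 0.0
```

Run:
```python
from h import *
import json
o=robot.get_obs();im=robot.grab_frame("wrist");cv2.imwrite("pics/w1.png",im)
print(o["ee_pos"],o["eef_rot"],o["q"].round(1))
C=cam("wrist",o)
print(w2pix(C,[[.3645,-.33,.032],[.3641,-.3098,.044],[.407,-.217,.0]]).round())
```

```text
[ 0.36152046 -0.3312818   0.17968858] [ 1.79793278e+02  1.20559141e-01 -9.03133967e+01] [-24.2   9.4  -8.1  -0.  -72.8  23.9]
[[249. 172.]
 [249. 197.]
 [212. 262.]]
```

View pics/w1.png

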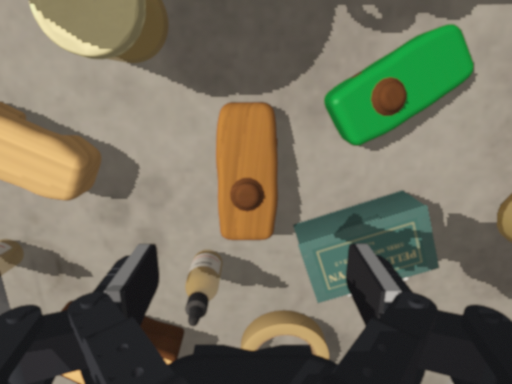

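The wrist view shows the brown wedge from (247,102) to (247,240), with its knot at (247,194). This matches the estimate to about 3 px. The green look-alike is at (400,85).

Run:
```python
from h import *
im=cv2.imread("pics/w1.png");hsv=cv2.cvtColor(im,cv2.COLOR_BGR2HSV)
m=cv2.inRange(hsv,(5,110,60),(20,255,255));m[:,:205]=0;m[:,290:]=0;m[:95]=0;m[250:]=0
k=cv2.inRange(im,(0,0,0),(70,75,110))
ys,xs=np.nonzero(m);print(cv2.minAreaRect(np.c_[xs,ys].astype(np.float32)))
C=cam("wrist");rows=[]
for v in (120,150,165,180,215,230):
    x=np.nonzero(m[v])[0];rows.append((v,x.min(),x.max()))
print(rows)
print("knot",pix2w(C,(247,194),.044),"thin",pix2w(C,(246,103),.022),"thick",pix2w(C,(248,240),[0,.042][0]),pix2w(C,(248,240),.042))
```

```text
((246.5, 171.0), (136.0, 61.0), 90.0)
[(120, np.int64(218), np.int64(274)), (150, np.int64(216), np.int64(276)), (165, np.int64(217), np.int64(276)), (180, np.int64(218), np.int64(276)), (215, np.int64(219), np.int64(275)), (230, np.int64(220), np.int64(273))]
knot [[ 0.36700316 -0.3133082   0.044     ]] thin [[ 0.36724984 -0.39293898  0.022     ]] thick [[ 0.36732296 -0.24442905  0.        ]] [[ 0.36663845 -0.26573771  0.042     ]]
```

Request:
carry_out(deltas=[[[0.5,0.1,-5,0,0,0.3,0],[0.5,0.1,-10,0,0,0.3,0],[0.5,0.1,-14,0,0,0.3,0],[0.5,0.1,-17,0,0,0.3,0],[0.5,0.1,-17,0,0,0.3,0]]])

```text
time_s: 1.9
ee_pos: [0.3663, -0.3313, 0.0104]
eef_rot: [179.8, 0.1, -90.1]
force: [0.5, -0.4, 1.4]
grip_width: 0.997
gripper_force: 0.0
```

Request:
carry_out(deltas=[[[0,0,0,0,0,0,150],[0,0,0,0,0,0,255],[0,0,0,0,0,0,255],[0,0,0,0,0,0,255],[0,0,0,0,0,0,255]]], grip_force=50)

```text
time_s: 2.52
ee_pos: [0.3686, -0.3322, 0.0134]
eef_rot: [-179.8, -0.1, -90.0]
force: [-0.7, 0.3, 6.4]
grip_width: 0.641
gripper_force: 54.1
```

Request:
carry_out(deltas=[[[0,0,0.5,0,0,0,255],[0,0,3,0,0,0,255],[0,0,8,0,0,0,255],[0,0,14,0,0,0,255],[0,0,19,0,0,0,255]]])

```text
time_s: 3.15
ee_pos: [0.3673, -0.3311, 0.2041]
eef_rot: [-179.9, -0.0, -90.0]
force: [-0.1, -0.7, -2.4]
grip_width: 0.641
gripper_force: 54.1
```

Request:
carry_out(deltas=[[[2,3,0,0,0,-9,255],[5,7,0,0,0,-18,255],[8,12,0,0,0,-27,255],[11,16,0,0,0,-36,255],[13,19,0,0,0,-45,255]]])

```text
time_s: 3.78
ee_pos: [0.498, -0.1392, 0.2014]
eef_rot: [180.0, 0.0, -135.3]
force: [0.1, -0.9, -3.0]
grip_width: 0.642
gripper_force: 54.0
```

Request:
carry_out(deltas=[[[1,1.5,0,0,0,-10,255],[2,3,0,0,0,-20,255],[2,3,0,0,0,-30,255],[2,3,0,0,0,-40,255],[2,3,0,0,0,-45,255]]])

```text
time_s: 4.4
ee_pos: [0.517, -0.111, 0.2013]
eef_rot: [180.0, -0.0, 179.7]
force: [0.5, -0.1, -2.2]
grip_width: 0.646
gripper_force: 54.0
```

Request:
carry_out(deltas=[[[0,0,0,0,0,-8,255],[0,0,0,0,0,-16.6,255],[0,0,0,0,0,-16.6,255],[0,0,0,0,0,-16.6,255]]])

```text
time_s: 4.9
ee_pos: [0.5172, -0.1112, 0.2013]
eef_rot: [180.0, -0.0, 163.5]
force: [-0.8, 0.6, -2.7]
grip_width: 0.638
gripper_force: 54.0
```

Run:
```python
from h import *
o=robot.get_obs();print(o["ee_pos"].round(4),o["eef_rot"].round(2),o["q"].round(1),o["grip_width"])
w=robot.grab_frame("wrist");s=robot.grab_frame("side")[100:300,100:400]
cv2.imwrite("pics/w2.png",w);cv2.imwrite("pics/s2.png",s)
cv2.imwrite("pics/c2.png",np.vstack([cv2.resize(w,(560,420))[:, :][0:420],cv2.resize(s,(560,180))][:1]) if 0 else np.hstack([cv2.resize(w,(400,300)),cv2.resize(s,(400,300))]))
print(pix2w(cam("wrist",o),(256,192),.038))
```

```text
[ 0.5172 -0.1112  0.2013] [ 1.7999e+02 -1.0000e-02  1.6353e+02] [   4.8   12.9   -0.4   -0.   -76.7 -111.3] 0.6382054655774018
[[ 0.54344729 -0.11544667  0.038     ]]
```

View pics/c2.png

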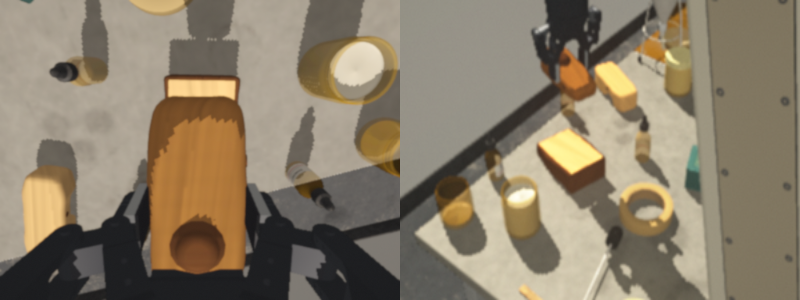

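Run:
```python
from h import *
print(pix2w(cam("wrist"),[(211,100),(305,100)],.049),"expect mid .451 -.0906")
```

```text
[[ 0.44633947 -0.12854018  0.049     ]
 [ 0.47005438 -0.04891239  0.049     ]] expect mid .451 -.0906
```

Request:
carry_out(deltas=[[[0,0,-3,1.3,4.3,0,255],[0,0,-7,2.57,8.62,0,255],[0,0,-11,2.57,8.62,0,255],[0,0,-13.8,2.57,8.62,0,255],[0,0,-13.8,2.57,8.62,0,255]]])

```text
time_s: 5.62
ee_pos: [0.5158, -0.1112, 0.0613]
eef_rot: [-179.9, -9.3, 163.4]
force: [0.4, 0.2, -2.1]
grip_width: 0.64
gripper_force: 53.9
```

Request:
carry_out(deltas=[[[0.3,0,-0.3,0,0,0,255],[0.3,0,-0.6,0,0,0,255],[0.3,0,-0.7,0,0,0,255],[0.3,0,-0.7,0,0,0,255]]])

```text
time_s: 6.12
ee_pos: [0.5205, -0.1113, 0.0567]
eef_rot: [180.0, -9.0, 163.4]
force: [-0.4, 0.5, -1.9]
grip_width: 0.638
gripper_force: 54.0
```

Request:
carry_out(deltas=[[[0,0,-0.1,0,0,0,255],[0,0,-0.2,0,0,0,255],[0,0,-0.2,0,0,0,255]]])

```text
time_s: 6.5
ee_pos: [0.5203, -0.1113, 0.0542]
eef_rot: [-180.0, -9.0, 163.4]
force: [-0.4, -0.0, -1.7]
grip_width: 0.637
gripper_force: 54.0
```

Request:
carry_out(deltas=[[[0,0,-0.1,0,0,0,255],[0,0,-0.2,0,0,0,255],[0,0,-0.2,0,0,0,255]]])

```text
time_s: 6.88
ee_pos: [0.5203, -0.1113, 0.0522]
eef_rot: [-180.0, -9.0, 163.4]
force: [0.6, -0.8, -2.0]
grip_width: 0.64
gripper_force: 54.0
```

Request:
carry_out(deltas=[[[0,0,-0.1,0,0,0,255],[0,0,-0.15,0,0,0,255],[0,0,-0.15,0,0,0,255]]])

```text
time_s: 7.25
ee_pos: [0.5205, -0.1113, 0.0517]
eef_rot: [-180.0, -9.0, 163.4]
force: [-2.5, 0.6, 5.4]
grip_width: 0.642
gripper_force: 54.9
```

Request:
carry_out(deltas=[[[0,0,0,0,0,0,120],[0,0,0,0,0,0,60],[0,0,0,0,0,0,0],[0,0,0,0,0,0,0],[0,0,0,0,0,0,0]]])

```text
time_s: 7.88
ee_pos: [0.5204, -0.1113, 0.0507]
eef_rot: [-180.0, -9.0, 163.4]
force: [-1.6, 0.5, 0.5]
grip_width: 1.0
gripper_force: 0.0
```

Request:
carry_out(deltas=[[[0.15,0,1,0,0,0,0],[0.6,-0.2,4,0,0,0,0],[1.2,-0.4,8,0,0,0,0],[1.8,-0.5,12,0,0,0,0],[1.8,-0.5,12,-2.57,-8.62,0,0]]])

```text
time_s: 8.5
ee_pos: [0.5437, -0.1171, 0.1747]
eef_rot: [179.9, 0.6, 163.3]
force: [-0.7, 0.7, -0.3]
grip_width: 0.999
gripper_force: 0.0
```

Run:
```python
from h import *
o=robot.get_obs();print(o["ee_pos"].round(4),o["eef_rot"].round(2),o["q"].round(1),o["grip_width"])
w=robot.grab_frame("wrist");s=robot.grab_frame("side")[120:270,130:330];t=robot.grab_frame("top")
cv2.imwrite("pics/w3.png",w);cv2.imwrite("pics/s3.png",s);cv2.imwrite("pics/t3.png",t)
cv2.imwrite("pics/c3.png",np.hstack([cv2.resize(w,(400,300)),cv2.resize(s,(400,300),interpolation=cv2.INTER_CUBIC)]))
print(w2pix(cam("wrist",o),[[.518,-.1106,.07],[.518+.018*.958,-.1106-.018*.286,.079]]))
```

```text
[ 0.5437 -0.1171  0.1747] [179.94   0.59 163.32] [   4.1   16.2    0.     0.2  -73.2 -110.8] 0.9993943232675085
[[251.05640625 150.07112671]
 [251.08938533 175.60719997]]
```

View pics/c3.png

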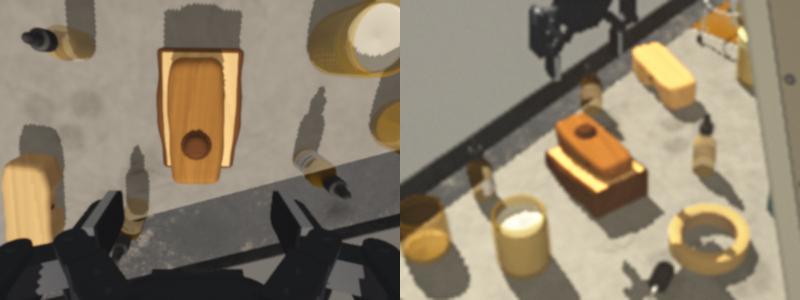

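The left panel shows the wedge lying flat and aligned on the foot, with its knot at wrist pixel (250,187), about 8 mm down-slope. The right panel shows it level and at rest. Next, the bridge: an oblique look to find the arch.

Request:
carry_out(deltas=[[[1,-3,0,0,0,-3,0],[2.5,-6,0,0,0,-6.5,0],[3.3,-10,0,0,0,-6.5,0],[3.3,-10,0,0,0,-6.5,0]]])

```text
time_s: 9.15
ee_pos: [0.5719, -0.2188, 0.1704]
eef_rot: [-180.0, -0.1, 156.7]
force: [-0.8, 1.1, 0.6]
grip_width: 1.0
gripper_force: 0.0
```

Run:
```python
from h import *
o=robot.get_obs();print(o["ee_pos"].round(4),o["eef_rot"].round(2))
w=robot.grab_frame("wrist");cv2.imwrite("pics/w4.png",w);np.save("o4.npy",o,allow_pickle=True)
C=cam("wrist",o);t=np.radians(-23.3);u=np.array([np.cos(t),np.sin(t),0]);n=np.array([-u[1],u[0],0]);c=np.array([.577,-.353,0])
pts=[c+u*x/1000+n*.027+[0,0,z] for x in(-67,-42,-10,10,42,69) for z in(0,)];p=w2pix(C,pts);print(p.round())
x0,y0=(w2pix(C,[c])[0]-[110,90]).astype(int).clip(0);print(x0,y0)
cr=w[y0:y0+180,x0:x0+220];cv2.imwrite("pics/c4.png",cv2.resize(cr,None,fx=3,fy=3,interpolation=cv2.INTER_CUBIC))
w3=cv2.imread("pics/w3.png")
```

```text
[ 0.5719 -0.2188  0.1704] [-1.7996e+02 -6.0000e-02  1.5669e+02]
[[157. 156.]
 [159. 180.]
 [162. 210.]
 [164. 227.]
 [166. 254.]
 [168. 276.]]
27 128
```

View pics/c4.png

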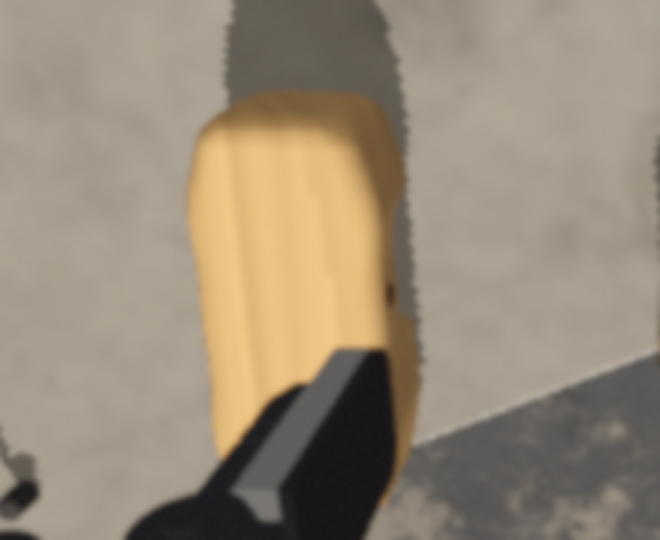

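The crop shows the bridge's arch opening on its right side, crop rows ~200–318 (full rows 195–234). That fits the short foot lying at the near end (predicted 185–231) and not at the far end (predicted 211–255), so bridge +x points at yaw ≈156.7°.

Request:
carry_out(deltas=[[[0.3,-5,0,0,0,0,0],[0.6,-10,0,0,0,0,0],[1,-13.6,-3,0,0,0,0],[1,-13.6,-8,0,0,0,0],[1,-13.6,-12,0,0,0,0]]])

```text
time_s: 9.82
ee_pos: [0.5812, -0.3518, 0.0489]
eef_rot: [180.0, -0.1, 156.8]
force: [-0.5, 0.7, -0.5]
grip_width: 1.0
gripper_force: 0.0
```

Request:
carry_out(deltas=[[[0,0,-2,0,0,0,0],[0,0,-3.2,0,0,0,0],[0,0,-3.2,0,0,0,0]]])

```text
time_s: 10.2
ee_pos: [0.5815, -0.3518, 0.0185]
eef_rot: [-180.0, -0.1, 156.9]
force: [-0.5, 0.1, 0.1]
grip_width: 1.0
gripper_force: 0.0
```

Request:
carry_out(deltas=[[[0,0,0,0,0,0,100],[0,0,0,0,0,0,200],[0,0,0,0,0,0,255],[0,0,0,0,0,0,255],[0,0,0,0,0,0,255]]])

```text
time_s: 10.82
ee_pos: [0.5825, -0.3528, 0.0207]
eef_rot: [-180.0, 0.2, 156.9]
force: [-0.5, 1.7, 6.1]
grip_width: 0.647
gripper_force: 54.7
```

Request:
carry_out(deltas=[[[0,0,0.5,0,0,0,255],[0,0,4,0,0,0,255],[0,0,9,0,0,0,255],[0,0,15,0,0,0,255],[0,0,20,0,0,0,255]]])

```text
time_s: 11.45
ee_pos: [0.581, -0.3521, 0.2208]
eef_rot: [180.0, 0.0, 156.9]
force: [1.6, -0.1, -2.2]
grip_width: 0.646
gripper_force: 53.8
```

Run:
```python
from h import *
o=robot.get_obs();print(o["ee_pos"].round(4),o["eef_rot"].round(2),o["q"].round(1))
w=cv2.imread("pics/w3.png");g=dict(ee_pos=np.array([.5437,-.1171,.1747]),eef_rot=[179.94,.59,163.32]);C=cam("wrist",g)
hsv=cv2.cvtColor(w,cv2.COLOR_BGR2HSV)
sub=w[160:215,220:280].astype(int);m=(sub[...,2]<115)&(sub[...,1]<75)
m=cv2.morphologyEx(m.astype(np.uint8),cv2.MORPH_OPEN,np.ones((3,3)))
n,l,s,c=cv2.connectedComponentsWithStats(m);i=1+s[1:,4].argmax();kc=c[i]+[220,160];print(kc,s[i])
K=pix2w(C,kc,.077)[0];print("knot",K)
for v in(90,120,150,170,210,225):
    r=hsv[v];x=[u for u in range(190,320) if 5<=r[u,0]<=18 and r[u,1]>140 and 60<r[u,2]<205];print(v,min(x),max(x))
```

```text
[ 0.581  -0.3521  0.2208] [1.7999e+02 1.0000e-02 1.5686e+02] [-18.1  30.1  27.8  -0.  -87.7 -95. ]
[251.         181.14382632] [ 12   7  38  33 737]
knot [ 0.54008157 -0.11724204  0.077     ]
90 204 307
120 202 307
150 203 306
170 205 304
210 211 295
225 222 279
```

Request:
carry_out(deltas=[[[-1,3,1,0,0,10,255],[-2,6,1,0,0,20,255],[-3,10,1,0,0,30,255],[-4,14,1,0,0,40,255],[-5,18,1,0,0,50,255]]])

```text
time_s: 12.08
ee_pos: [0.5303, -0.1708, 0.2281]
eef_rot: [179.9, -0.1, -152.8]
force: [0.1, 0.7, -2.9]
grip_width: 0.645
gripper_force: 53.9
```

Request:
carry_out(deltas=[[[-0.4,2,0,0,0,10,255],[-0.8,4,0,0,0,20,255],[-0.8,6,0,0,0,30,255],[-0.8,6,0,0,0,40,255],[-0.8,6,0,0,0,50,255]]])

```text
time_s: 12.7
ee_pos: [0.5227, -0.1118, 0.2282]
eef_rot: [179.9, 0.0, -102.8]
force: [0.0, 0.2, -1.7]
grip_width: 0.646
gripper_force: 53.9
```

Request:
carry_out(deltas=[[[0,0,0,0,0,10,255],[0,0,0,0,0,20,255],[0,0,0,0,0,30,255],[0,0,0,0,0,40,255],[0,0,0,0,0,50,255]]])

```text
time_s: 13.32
ee_pos: [0.5227, -0.1121, 0.2281]
eef_rot: [179.9, 0.1, -52.8]
force: [0.5, 0.2, -2.3]
grip_width: 0.645
gripper_force: 53.9
```

Request:
carry_out(deltas=[[[0,0,0,0,0,10,255],[0,0,0,0,0,20,255],[0,0,0,0,0,30,255],[0,0,0,0,0,36.5,255],[0,0,0,0,0,36.5,255]]])

```text
time_s: 13.95
ee_pos: [0.5228, -0.1121, 0.2283]
eef_rot: [-180.0, 0.1, -16.7]
force: [0.6, 0.3, -2.0]
grip_width: 0.648
gripper_force: 53.9
```

Run:
```python
from h import *
o=robot.get_obs();print(o["ee_pos"].round(4),o["eef_rot"].round(2),o["q"].round(1),o["grip_width"])
w=robot.grab_frame("wrist");cv2.imwrite("pics/w5.png",w);s=robot.grab_frame("side")[100:270,130:357]
cv2.imwrite("pics/c5.png",np.hstack([cv2.resize(w,(400,300)),cv2.resize(s,(400,300),interpolation=cv2.INTER_CUBIC)]))
Rt=R.from_euler("xyz",o["eef_rot"],degrees=True).as_matrix();C=cam("wrist",o)
for p in[(.071,0,-.0233),(.069,0,.0207),(.042,-.028,.0207),(.042,.028,.0207)]: print(p,w2pix(C,o["ee_pos"]+Rt@np.array(p)).round(1))
```

```text
[ 0.5228 -0.1121  0.2283] [-1.800e+02  9.000e-02 -1.671e+01] [  4.7  13.    3.6  -0.  -80.7  68.6] 0.6481247998196258
(0.071, 0, -0.0233) [[251.7 101. ]]
(0.069, 0, 0.0207) [[251.8 100.8]]
(0.042, -0.028, 0.0207) [[197.5 155. ]]
(0.042, 0.028, 0.0207) [[306.2 154.9]]
```

View pics/c5.png

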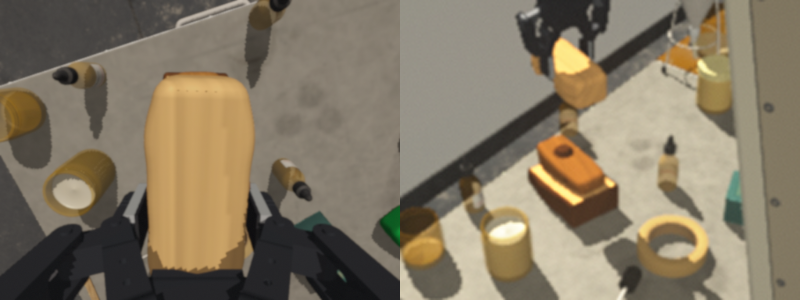

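Request:
carry_out(deltas=[[[0,0,-4,0,0,0,255],[0,0,-8,0,0,0,255],[0,0,-11,0,0,0,255],[0,0,-12.3,0,0,0,255],[0,0,-12.3,0,0,0,255]]])

```text
time_s: 14.68
ee_pos: [0.5232, -0.1124, 0.1056]
eef_rot: [180.0, 0.1, -16.7]
force: [-0.4, 0.4, -1.3]
grip_width: 0.647
gripper_force: 53.8
```

Request:
carry_out(deltas=[[[0,0,-0.2,0,0,0,255],[0,0,-0.4,0,0,0,255],[0,0,-0.6,0,0,0,255],[0,0,-0.8,0,0,0,255],[0,0,-0.8,0,0,0,255]]])

```text
time_s: 15.3
ee_pos: [0.5233, -0.1123, 0.0976]
eef_rot: [180.0, 0.0, -16.6]
force: [-0.7, 0.3, -2.8]
grip_width: 0.645
gripper_force: 53.8
```

Below knot-contact height with no contact, so it is going astride. I'll continue in small steps.

Request:
carry_out(deltas=[[[0,0,-0.15,0,0,0,255],[0,0,-0.3,0,0,0,255],[0,0,-0.45,0,0,0,255],[0,0,-0.45,0,0,0,255]]])

```text
time_s: 15.8
ee_pos: [0.5233, -0.1123, 0.0931]
eef_rot: [180.0, 0.0, -16.6]
force: [0.2, -0.0, -2.5]
grip_width: 0.644
gripper_force: 53.8
```

Request:
carry_out(deltas=[[[0,0,-0.1,0,0,0,255],[0,0,-0.15,0,0,0,255],[0,0,-0.15,0,0,0,255]]])

```text
time_s: 16.18
ee_pos: [0.5234, -0.1123, 0.0917]
eef_rot: [180.0, 0.0, -16.6]
force: [-0.1, -0.2, -2.7]
grip_width: 0.643
gripper_force: 53.8
```

Request:
carry_out(deltas=[[[0,0,-0.1,0,0,0,255],[0,0,-0.15,0,0,0,255],[0,0,-0.15,0,0,0,255]]])

```text
time_s: 16.55
ee_pos: [0.5233, -0.1123, 0.0902]
eef_rot: [180.0, 0.0, -16.6]
force: [0.0, 0.2, -2.4]
grip_width: 0.648
gripper_force: 53.8
```

Request:
carry_out(deltas=[[[0,0,-0.1,0,0,0,255],[0,0,-0.1,0,0,0,255]]])

```text
time_s: 16.8
ee_pos: [0.5236, -0.1123, 0.0899]
eef_rot: [-180.0, -0.0, -16.6]
force: [-2.3, 0.5, 2.2]
grip_width: 0.648
gripper_force: 54.4
```

Request:
carry_out(deltas=[[[0,0,0,0,0,0,120],[0,0,0,0,0,0,60],[0,0,0,0,0,0,0],[0,0,0,0,0,0,0],[0,0,0,0,0,0,0]]])

```text
time_s: 17.42
ee_pos: [0.5234, -0.1123, 0.0892]
eef_rot: [180.0, 0.0, -16.6]
force: [-0.7, -0.3, -0.5]
grip_width: 1.002
gripper_force: 0.0
```

Request:
carry_out(deltas=[[[0,0,1,0,0,0,0],[0,0,4,0,0,0,0],[0,0,8,0,0,0,0],[0,0,13,0,0,0,0],[0,0,13,0,0,0,0]]])

```text
time_s: 18.05
ee_pos: [0.5258, -0.1127, 0.2247]
eef_rot: [-179.9, -0.6, -16.6]
force: [0.7, 0.4, 0.0]
grip_width: 0.998
gripper_force: 0.0
```

Request:
carry_out(deltas=[[[-1,4,0,0,0,0,0],[-2,9,0,0,0,0,0],[-3,13,0,0,0,0,0],[-3.8,17,0,0,0,0,0],[-3.8,17,0,0,0,0,0]]])

```text
time_s: 18.68
ee_pos: [0.4849, 0.0597, 0.2194]
eef_rot: [-180.0, 0.0, -16.4]
force: [0.5, -0.1, 0.9]
grip_width: 0.997
gripper_force: 0.0
```

Run:
```python
from h import *
o=robot.get_obs();print(o["ee_pos"].round(4),o["eef_rot"].round(2),o["q"].round(1),o["grip_width"])
w=robot.grab_frame("wrist");cv2.imwrite("pics/w6.png",w);s=robot.grab_frame("side");t=robot.grab_frame("top");cv2.imwrite("pics/s6.png",s);cv2.imwrite("pics/t6.png",t)
C=cam("wrist",o);a=np.radians(np.arange(0,360,5))
for z,col in((.088,(0,0,255)),(0,(0,255,0))):
    p=w2pix(C,np.c_[.485+.0345*np.cos(a),.058+.0345*np.sin(a),0*a+z]);cv2.polylines(w,[p.round().astype(int)],True,col)
r=lambda i,W,H:cv2.resize(i,(W,H),interpolation=cv2.INTER_CUBIC)
cv2.imwrite("pics/c6.png",np.hstack([r(w,480,360),r(s[120:240,150:256],318,360)]))
```

```text
[0.4849 0.0597 0.2194] [-179.97    0.    -16.44] [ 25.4   7.9  -4.   -0.  -78.1  48.1] 0.9972431389704767
```

View pics/c6.png

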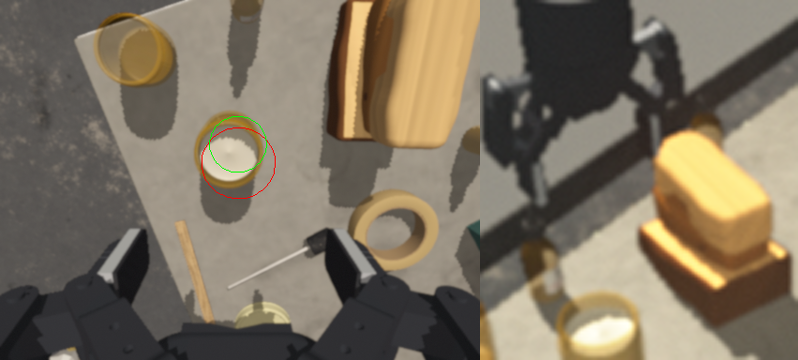

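The wrist view shows the candle rim centred near full pixel (245,162), about 10 px off my prediction. The side view shows the bridge resting level and lengthwise on the wedge, astride the knot. I'll refine the candle position by silhouette.

Run:
```python
from h import *
from scipy.optimize import minimize
g=dict(ee_pos=np.array([.4849,.0597,.2194]),eef_rot=[-179.97,0,-16.44])
a=np.radians(np.arange(0,360,10));D={}
for n,f,C,box in(("wrist","w6",cam("wrist",g),(195,105,300,215)),("top","top0",cam("top"),(148,155,196,205))):
    im=cv2.imread(f"pics/{f}.png");hsv=cv2.cvtColor(im,cv2.COLOR_BGR2HSV)
    m=(cv2.inRange(hsv,(8,85,40),(30,255,255))|cv2.inRange(im,(140,150,160),(255,255,255)))
    k=np.zeros_like(m);x0,y0,x1,y1=box;k[y0:y1,x0:x1]=m[y0:y1,x0:x1]
    k=cv2.morphologyEx(k,cv2.MORPH_OPEN,np.ones((3,3)));k=cv2.morphologyEx(k,cv2.MORPH_CLOSE,np.ones((9,9)))
    nn,l,s,c=cv2.connectedComponentsWithStats(k);i=1+s[1:,4].argmax();k=(l==i);print(n,s[i]);D[n]=(C,k,box)
def cost(p,names):
    t=0
    for n in names:
        C,k,_=D[n];q=np.r_[[w2pix(C,np.c_[p[0]+.0345*np.cos(a),p[1]+.0345*np.sin(a),0*a+z]) for z in(0.,.088)]].reshape(-1,2)
        h=cv2.convexHull((q*16).astype(np.float32).round().astype(np.int32));r=np.zeros(k.shape,np.uint8);cv2.fillConvexPoly(r,h,1,shift=4);t+=((r>0)^k).sum()/k.sum()
    return t
for ns in(["wrist"],["top"],["wrist","top"]):
    r=minimize(cost,[.488,.063],args=(ns,),method="Nelder-Mead",options=dict(initial_simplex=[[.488,.063],[.498,.063],[.488,.073]]));print(ns,r.x.round(4),r.fun)
print(pix2w(D["wrist"][0],(245.5,162),.088))
```

```text
wrist [ 207  105   93   97 5315]
top [159 171  29  23 485]
['wrist'] [0.4965 0.0623] 0.28203198494825965
['top'] [0.4865 0.0535] 0.7711340206185567
['wrist', 'top'] [0.4955 0.0628] 1.093501178341787
[[0.49832523 0.06164847 0.088     ]]
```

Run:
```python
from h import *
g=dict(ee_pos=np.array([.4849,.0597,.2194]),eef_rot=[-179.97,0,-16.44])
im=cv2.imread("pics/w6.png");S=cv2.cvtColor(im,cv2.COLOR_BGR2HSV)[...,1].astype(int)
for v in(150,162,175):print(v,list(zip(range(198,300,4),S[v,198:300:4].tolist())))
print("col",list(zip(range(106,216,4),S[106:216:4,246].tolist())))
b=im[...,0].astype(int)
t=cv2.imread("pics/t6.png");T=cv2.cvtColor(t,cv2.COLOR_BGR2HSV)[...,1]
print(T[174,150:196].tolist(),T[184,150:196].tolist(),T[158:202,170].tolist(),sep="\n")
C=cam("wrist",g);a=np.radians(np.arange(0,360,5));
for xy in((.485,.058),(.492,.062),(.498,.0616)):
  for n,c in(("w",C),("t",cam("top"))):
    for z in(0,.088):
        p=w2pix(c,np.c_[xy[0]+.0345*np.cos(a),xy[1]+.0345*np.sin(a),0*a+z]);print(n,xy,z,p.min(0).round(),p.max(0).round())
```

```text
150 [(198, 37), (202, 38), (206, 38), (210, 162), (214, 125), (218, 50), (222, 51), (226, 52), (230, 44), (234, 41), (238, 40), (242, 39), (246, 39), (250, 43), (254, 43), (258, 49), (262, 53), (266, 51), (270, 63), (274, 166), (278, 120), (282, 37), (286, 36), (290, 38), (294, 37), (298, 35)]
162 [(198, 36), (202, 38), (206, 71), (210, 136), (214, 51), (218, 43), (222, 42), (226, 42), (230, 44), (234, 44), (238, 43), (242, 42), (246, 42), (250, 43), (254, 42), (258, 41), (262, 41), (266, 40), (270, 44), (274, 67), (278, 154), (282, 41), (286, 36), (290, 38), (294, 38), (298, 39)]
175 [(198, 39), (202, 38), (206, 41), (210, 143), (214, 117), (218, 40), (222, 40), (226, 40), (230, 40), (234, 42), (238, 45), (242, 44), (246, 43), (250, 44), (254, 43), (258, 43), (262, 43), (266, 41), (270, 43), (274, 126), (278, 111), (282, 38), (286, 37), (290, 37), (294, 39), (298, 38)]
col [(106, 39), (110, 37), (114, 38), (118, 92), (122, 156), (126, 169), (130, 157), (134, 81), (138, 51), (142, 49), (146, 47), (150, 39), (154, 40), (158, 41), (162, 42), (166, 44), (170, 45), (174, 43), (178, 43), 
[... 488 characters left out ...]
, 22, 7, 6, 11, 6, 12, 14, 9, 5, 5, 16, 6, 21, 20, 42, 51, 48, 48, 50, 50, 50, 51, 50, 50, 50, 54, 70, 91, 109, 100, 96, 79, 51, 38, 30, 36, 32, 41, 32, 34]
w (0.485, 0.058) 0 [223. 124.] [284. 183.]
w (0.485, 0.058) 0.088 [215. 136.] [293. 211.]
t (0.485, 0.058) 0 [166. 173.] [192. 198.]
t (0.485, 0.058) 0.088 [157. 166.] [185. 194.]
w (0.492, 0.062) 0 [218. 119.] [279. 179.]
w (0.492, 0.062) 0.088 [208. 129.] [287. 206.]
t (0.492, 0.062) 0 [164. 170.] [190. 196.]
t (0.492, 0.062) 0.088 [155. 163.] [184. 191.]
w (0.498, 0.0616) 0 [217. 113.] [278. 174.]
w (0.498, 0.0616) 0.088 [206. 122.] [285. 200.]
t (0.498, 0.0616) 0 [164. 168.] [190. 194.]
t (0.498, 0.0616) 0.088 [156. 161.] [184. 189.]
```

Request:
carry_out(deltas=[[[1,0.4,-3,0,0,0,0],[1,0.4,-7,0,0,0,0],[1,0.4,-10.5,0,0,0,0],[1,0.4,-10.5,0,0,0,0]]])

```text
time_s: 19.32
ee_pos: [0.4937, 0.0601, 0.112]
eef_rot: [179.8, 0.3, -16.7]
force: [0.2, -0.5, 0.6]
grip_width: 0.998
gripper_force: 0.0
```

Run:
```python
from h import *
o=robot.get_obs();print(o["ee_pos"].round(4));w=robot.grab_frame("wrist");cv2.imwrite("pics/w7.png",w)
S=cv2.cvtColor(w,cv2.COLOR_BGR2HSV)[...,1].astype(int);C=cam("wrist",o)
a=np.radians(np.arange(0,360,5))
for xy in((.495,.0635),(.490,.0635)):
  for z in(0,.088):
    p=w2pix(C,np.c_[xy[0]+.0345*np.cos(a),xy[1]+.0345*np.sin(a),0*a+z]);print(xy,z,p.min(0).round(),p.max(0).round(),p.mean(0).round())
c=w2pix(C,[.495,.0635,.088])[0].astype(int)
print(c);print("row",list(zip(range(150,350,4),S[c[1],150:350:4].tolist())));print("col",list(zip(range(60,320,4),S[60:320:4,c[0]].tolist())))
```

```text
[0.4937 0.0601 0.112 ]
(0.495, 0.0635) 0 [205. 139.] [289. 220.] [247. 180.]
(0.495, 0.0635) 0.088 [184. 167.] [306. 279.] [245. 225.]
(0.49, 0.0635) 0 [207. 145.] [290. 225.] [249. 186.]
(0.49, 0.0635) 0.088 [187. 176.] [309. 286.] [248. 232.]
[245 226]
row [(150, 37), (154, 38), (158, 39), (162, 39), (166, 39), (170, 39), (174, 37), (178, 39), (182, 38), (186, 96), (190, 142), (194, 103), (198, 60), (202, 40), (206, 41), (210, 41), (214, 41), (218, 44), (222, 45), (226, 43), (230, 45), (234, 45), (238, 44), (242, 46), (246, 45), (250, 45), (254, 44), (258, 43), (262, 43), (266, 41), (270, 41), (274, 41), (278, 41), (282, 41), (286, 44), (290, 102), (294, 132), (298, 139), (302, 38), (306, 38), (310, 37), (314, 39), (318, 38), (322, 38), (326, 36), (330, 38), (334, 37), (338, 36), (342, 37), (346, 38)]
col [(60, 42), (64, 42), (68, 41), (72, 42), (76, 39), (80, 35), (84, 40), (88, 37), (92, 41), (96, 41), (100, 38), (104, 40), (108, 37), (112, 38), (116, 38), (120, 39), (124, 39), (128, 39), (132, 39), (136, 37), (140, 43), (144, 122), (148, 158), (152, 158), (156, 157), (160, 158), (164, 165), (168, 186), (172, 155), (176, 138), (180, 51), (184, 50), (188, 50), (192, 49), (196, 40), (200, 40), (204, 40), (208, 42), (212, 42), (216, 44), (220, 46), (224, 45), (228, 45), (232, 45), (236, 44), (240, 44), (244, 43), (248, 42), (252, 40), (256, 38), (260, 136), (264, 168), (268, 167), (272, 171), (276, 87), (280, 41), (284, 41), (288, 41), (292, 42), (296, 41), (300, 39), (304, 36), (308, 39), (312, 39), (316, 37)]
```

Request:
carry_out(deltas=[[[0,0,0,0,0,0,0],[0,0,0,0,0,0,0]]])

```text
time_s: 19.62
ee_pos: [0.4964, 0.0619, 0.1158]
eef_rot: [-179.9, -0.1, -16.6]
force: [0.9, 0.2, 1.2]
grip_width: 1.003
gripper_force: 0.0
```

Request:
carry_out(deltas=[[[-0.1,0.25,0,0,0,0,0],[-0.1,0.25,-2.5,0,0,0,0],[-0.1,0.25,-5,0,0,0,0],[-0.1,0.25,-7,0,0,0,0],[-0.1,0.25,-7,0,0,0,0]]])

```text
time_s: 20.25
ee_pos: [0.4934, 0.064, 0.0434]
eef_rot: [179.9, 0.1, -16.6]
force: [-0.1, -0.2, -0.9]
grip_width: 1.002
gripper_force: 0.0
```

Request:
carry_out(deltas=[[[0,0,0,0,0,0,30],[0,0,0,0,0,0,60],[0,0,0,0,0,0,100],[0,0,0,0,0,0,255],[0,0,0,0,0,0,255]]], grip_force=40)

```text
time_s: 20.88
ee_pos: [0.4954, 0.0647, 0.046]
eef_rot: [-179.9, -0.1, -16.6]
force: [-2.1, 0.3, 6.2]
grip_width: 0.79
gripper_force: 45.0
```

Request:
carry_out(deltas=[[[0,0,0.5,0,0,0,255],[0,0,3,0,0,0,255],[0,0,7,0,0,0,255],[0,0,12,0,0,0,255],[0,0,16,0,0,0,255]]])

```text
time_s: 21.5
ee_pos: [0.4943, 0.0642, 0.2065]
eef_rot: [-179.9, -0.1, -16.6]
force: [0.4, 0.4, -3.5]
grip_width: 0.787
gripper_force: 46.2
```

Request:
carry_out(deltas=[[[0,-1,3,0,0,0,255],[0.5,-4,3,0,0,0,255],[1,-8,3,0,0,0,255],[1.6,-12,3,0,0,0,255],[2.2,-15,3,0,0,0,255]]])

```text
time_s: 22.12
ee_pos: [0.516, -0.0872, 0.2343]
eef_rot: [-180.0, 0.0, -16.7]
force: [-0.9, 0.2, -2.3]
grip_width: 0.787
gripper_force: 46.2
```

Request:
carry_out(deltas=[[[0.2,-1.5,0,0,0,0,255],[0.4,-2.6,0,0,0,0,255],[0.4,-2.6,0,0,0,0,255],[0.4,-2.6,0,0,0,0,255]]])

```text
time_s: 22.62
ee_pos: [0.5204, -0.1111, 0.2343]
eef_rot: [-180.0, 0.0, -16.6]
force: [-0.8, 0.1, -2.1]
grip_width: 0.786
gripper_force: 46.2
```

Request:
carry_out(deltas=[[[0,0,-2,0,0,0,255],[0,0,-4.5,0,0,0,255],[0,0,-6.3,0,0,0,255],[0,0,-6.8,0,0,0,255],[0,0,-6.8,0,0,0,255]]])

```text
time_s: 23.25
ee_pos: [0.5206, -0.1114, 0.1667]
eef_rot: [180.0, -0.0, -16.6]
force: [0.5, 0.3, -2.4]
grip_width: 0.788
gripper_force: 46.2
```

Request:
carry_out(deltas=[[[0,0,-0.2,0,0,0,255],[0,0,-0.4,0,0,0,255],[0,0,-0.5,0,0,0,255],[0,0,-0.5,0,0,0,255]]])

```text
time_s: 23.75
ee_pos: [0.5204, -0.1118, 0.1613]
eef_rot: [180.0, 0.0, -16.6]
force: [-0.0, 0.5, -2.3]
grip_width: 0.788
gripper_force: 46.2
```

Request:
carry_out(deltas=[[[0,0,-0.1,0,0,0,255],[0,0,-0.15,0,0,0,255],[0,0,-0.15,0,0,0,255]]])

```text
time_s: 24.12
ee_pos: [0.5204, -0.1118, 0.1597]
eef_rot: [180.0, 0.0, -16.6]
force: [0.3, 0.3, -3.0]
grip_width: 0.789
gripper_force: 46.2
```

Request:
carry_out(deltas=[[[0,0,-0.1,0,0,0,255],[0,0,-0.1,0,0,0,255],[0,0,-0.1,0,0,0,255]]])

```text
time_s: 24.5
ee_pos: [0.5206, -0.1119, 0.1593]
eef_rot: [-180.0, -0.0, -16.6]
force: [-2.2, 0.7, 3.5]
grip_width: 0.788
gripper_force: 46.8
```

Contact at the expected height. Releasing and retreating.

Request:
carry_out(deltas=[[[0,0,0,0,0,0,60],[0,0,0,0,0,0,30],[0,0,0,0,0,0,0],[0,0,0,0,0,0,0],[0,0,0,0,0,0,0]]])

```text
time_s: 25.12
ee_pos: [0.5204, -0.1118, 0.1587]
eef_rot: [180.0, 0.0, -16.6]
force: [-0.1, 0.8, 0.9]
grip_width: 1.001
gripper_force: 0.0
```

Request:
carry_out(deltas=[[[0,0,0.5,0,0,0,0],[0,0,2,0,0,0,0],[0,0,5,0,0,0,0],[0,0,9,0,0,0,0],[0,0,13,0,0,0,0]]])

```text
time_s: 25.75
ee_pos: [0.5203, -0.1119, 0.2914]
eef_rot: [-180.0, -0.1, -16.6]
force: [0.4, 0.8, 0.1]
grip_width: 1.002
gripper_force: 0.0
```

Request:
carry_out(deltas=[[[0,0,0,0,0,0,0],[0,0,0,0,0,0,0]]])

```text
time_s: 26.0
ee_pos: [0.5203, -0.1116, 0.289]
eef_rot: [-180.0, -0.0, -16.6]
force: [0.2, -0.6, -0.9]
grip_width: 0.999
gripper_force: 0.0
```

Run:
```python
from h import *
s=robot.grab_frame("side");cv2.imwrite("pics/s8.png",s)
C=cam("side");p=w2pix(C,[[.52,-.112,.114],[.52,-.112,.202],[.495,.064,.08]]).round().astype(int);print(p)
H=cv2.cvtColor(s,cv2.COLOR_BGR2HSV)
for a in(.125,.15,.18):
    u,v=w2pix(C,[.52,-.112,a])[0].round().astype(int);print(a,u,v,H[v,u-28:u+29:3,1].tolist(),H[v,u-28:u+29:3,2].tolist())
# wax (bright, unsaturated) blob near the expected rim
u,v=p[1];m=cv2.inRange(H,(0,0,200),(180,110,255));k=np.zeros_like(m);k[v-30:v+40,u-30:u+30]=m[v-30:v+40,u-30:u+30]
n,l,st,c=cv2.connectedComponentsWithStats(k);print(st[1:][st[1:,4]>15],c[1:][st[1:,4]>15])
```

```text
[[228 177]
 [226 150]
 [190 227]]
0.125 227 174 [41, 20, 19, 144, 129, 148, 131, 130, 133, 132, 136, 134, 128, 126, 51, 45, 45, 43, 43] [50, 75, 105, 166, 251, 247, 128, 139, 142, 145, 143, 139, 134, 121, 181, 191, 197, 195, 197]
0.15 227 166 [36, 33, 40, 86, 150, 162, 127, 129, 132, 132, 134, 130, 128, 124, 49, 44, 43, 45, 44] [49, 46, 45, 65, 204, 221, 135, 144, 147, 149, 146, 143, 135, 125, 189, 195, 195, 194, 191]
0.18 227 157 [22, 24, 24, 29, 30, 165, 142, 103, 79, 76, 95, 106, 107, 132, 30, 45, 43, 43, 44] [148, 149, 150, 132, 67, 99, 153, 233, 243, 241, 233, 229, 217, 106, 109, 174, 195, 191, 191]
[[219 152  18   9 130]
 [243 175  13  15  83]] [[227.95384615 156.        ]
 [250.40963855 181.60240964]]
```

The candle stands upright where expected: wax at (228,156), and straight jar edges around column 227. The gripper is clear of it. Handing in.

```bash
python3 -c "
from cell import robot
print(robot.job_done())"
```

```text
the job is handed in; nothing more can be done
None
```

The dry-fit is built and handed in at about 26 s: the wedge is on the root foot, the bridge is astride the knot, and the candle is upright on top. The final side image looked right, but the judge's verdict was not shown.

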